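# Shut the block cooler, then present the spare vial block well-up

### The job

The first vial is loaded in the bench cooler: close the cooler's hinged lid fully to keep it cold. Then pick up the spare blue vial block that lies on its side on the steel plate, feel or look for which of its ends has the blind well, turn the block so that the well opens straight up, and hold it at least 25 cm above the bench so that I can drop the next vial in; finish while holding it there, still and in the gripper alone. Leave the vials, beaker, dish, tip box and tweezers where they are.

Things in the scene. Friction and masses are not known exactly. Their poses are not given: they have to be found in the camera images.
- cooler: white bench-top block cooler, a box 170 (x) by 190 (y) by 135 mm high, fixed to the bench, open at the top under its lid; origin at the centre of its underside, its own -x is its front, z up. Its place and yaw vary.
- lid (a joint): angle in rad of the cooler's grey lid on its hinge: 0 is fully shut, it grows as the lid opens (1.57 is upright). Starts well open. The hinge is stiff: the lid stays where it is left and needs about 2 N at its front edge to move.
- lid_hinge (a point): point on the hinge line of the lid, at the middle of the cooler's rear (its own +x) top edge, 87 mm behind the cooler's centre and 136 mm above the bench; the hinge line runs along the cooler's y
- lid_edge (a point): point on the lid's outer face (the upper one when shut) close to its front edge, at mid-width, 175 mm from the hinge line; the lid is a plate 172 by 188 mm, its outer face 19 mm and its inner face 1 mm from the plane through the hinge line, with a small black lip 60 mm wide on the front edge that reaches 190 mm from the hinge line
- block_mid (a point): centre of the spare vial block: blue aluminium, 44 by 44 by 100 mm long, 0.36 to 0.5 kg, lying on its side, its centre 27 mm above the bench. x runs along its length, z is up as it lies. One end has a round blind well 31 mm wide, 52 mm deep, bare metal inside; the other is plain. Which end is bored must be felt or looked for. It balances 6 mm from mid-length, on the heavier plain side
- plate: polished steel base plate 360 by 360 by 5 mm, fixed on the bench; origin at the centre of its underside. Fixed, not to be touched: an injector box 150 mm high beyond its far edge (from x = 0.81 m), a microscope 0.4 m high at the far left and a post stand at the far right of the bench
- vial_a: small capped glass vial, 28 mm wide, 61 mm high, standing on the plate (leave alone); origin under its foot
- vial_b: a second such vial (leave alone); origin under its foot
- beaker: glass beaker, 68 mm wide, 85 mm high, on the bench (leave alone); origin under its foot
- dish: closed round clear dish, 92 mm wide, 16 mm high, on the bench (leave alone); origin under its centre
- tips: pipette tip box, blue with a clear cover, 122 by 84 by 65 mm, on the bench (leave alone); origin under its centre
- tweezers: steel tweezers, 120 mm long, lying on the bench (leave alone); origin under their middle
Things that resemble listed ones, but are neither listed nor needed, are in the scene too. There is more than one size of the part that bears block_mid; the job needs the largest.

How it is judged:
By the outcome, as a careful person would: the job done as asked, in the order asked, and still so for the second after the job is handed in, while the arm keeps its last pose, push and grip.
It also fails if it takes over 64 s, if anything falls off the work surface, if the arm or the gripper's body presses on something with over 40 N, if the wrist force passes 120 N, or if a joint passes its speed limit or range.

### The arm

A 6-joint arm with a two-finger parallel gripper is mounted at the origin on the work surface. World frame = base frame: x ahead of the robot, y to its left, z up, the work surface at z = 0. Lengths are in mm, angles in rad, forces in N, time in s.
With the tool pointing down it reaches from about 425 to 1125 mm from the base axis. Payload 14.9 kg.
Tool frame: the origin (TCP) lies midway between the tips of the shut fingers; the grasp point (between the pads) lies 19 mm behind it (manip.grip_point_offset is the distance from the TCP to the grasp point, in mm); y points along the fingers, x is the direction in which the jaws open and shut, and the axes are right-handed (so a half turn about y gives the same grasp; the last joint's range is limited). The gripper opens to 91 mm and grips with 3 to 60 N. Pads are 32 mm wide; open, the fingers measure 118 mm over their backs; the gripper's body (76 mm by 178 mm) begins 60 mm behind the grasp point.
Start: joints at [1.078, 0.379, 1.734, -0, 1.028, -0.033], TCP at [310.647, 627.309, 213.932] pointing down, gripper open.
Joint ranges: [-2.77, 2.77], [-0.74, 2.19], [0, 2.66], [-1.06, 4.2], [0.31, 2.87], [-3.08, 3.08]. Speed limits (rad/s): [1.89, 1.89, 2.39, 3.14, 3.14, 3.14].

### API

Orientations are given as a unit quaternion [w, x, y, z].
In Python, from station import manip gives the robot as it stands.
- The arm moves only by the tool jog_arm, never from a script. Its argument "series" is a list of rows, each a list of 7 numbers: the turn, a rotation vector about the tool's x, y, z in units of 6 degrees (1.0 is 6 degrees), then the shift along the tool's x, y, z in units of 40 mm (1.0 is 40 mm), then the opening, from 0 (shut) to 1 (fully open). A call has 1 to 20 rows; each row is the pose to reach, as a shift and turn from the pose commanded when the call began, along the tool's axes at that moment; what a row does not reach only later rows make up. A row lasts 1/12 s, in which the tool goes at most 41.7 mm and 7.16 degrees, less where a joint would pass 70% of its speed; a pose out of reach is approached as far as the arm can. A call with a gripper value outside its range is refused whole. The fingers move at their own pace and stop on an object; "force" is the grip in N (left out, the last holds). Time passes only in rows, so rows that repeat a pose let the fingers close. It gives the time, the measured TCP pose, the force and the opening at its end, in the units of the state.
- manip.observe(): the state, without advancing time (a new reading comes with each control period).
- manip.grab_frame(name): name is "side" or "top"; returns (picture, depth): 384x512x3 uint8, blue, green, red; 384x512 float32, mm along the optical axis (not along the pixel's ray), 0 where there is no reading.
- manip.camera_info(name): a dict with "K" (3x3 intrinsics, pixels), "xyz" and "attitude" of the camera in the world. Camera axes: x right, y up, looking along -z (the intrinsics and any distortion apply to the point x, -y, -z); pixel columns grow to the right and rows downward; lengths in mm; the calibration is good to about 2 mm. A picture is of the moment at which its call begins. camera_info takes no time and is no camera call.
- manip.hand_in(): hands the job in, once; it reports no verdict.
Trained networks look in the newest picture that a camera, given by its name, has taken for a name from the list of things; names that differ only in an ending like _2 or _b are one class to them, and where a whole thing is asked for, a point or a joint stands for the part that bears it (a point fixed in the world has none). Each returns a list of dicts, best first, with "score" (0 to 1); they miss things now and then, are a little off and sometimes report something else, mostly with a low value. They report only what shows in the picture. A call takes as long as a camera call. They do not tell look-alikes from the thing itself.
- manip.look_for(target, camera): "location" ([x, y, z] in mm, in the coordinates of the camera as it stood for that picture, good to about 4 mm: the middle of the surface that is visible of it).
The state is a dict: "clock": time; "q": joint angles; "joint_velocities": joint speeds; "joint_efforts": joint torques, N m; "ee_pos": TCP position; "eef_rot": TCP orientation; "contact_force": force on the tool from outside, world axes, zero at the start; "wrist_torque": the same for the moment, N m; "finger_gap": opening from 0.0 (shut) to 1.0 (fully open).
Only numpy, scipy, OpenCV 4.12 (cv2) and the standard library are available. Lean on these libraries where they do the work, as an engineer would, in place of code of your own. Each camera call takes 0.05 s, during which the arm holds its last target.

## Working session

There is one attempt and no reset: what is moved stays moved. The work goes in short steps, Python scripts to look and compute and a tool call to move; the robot and the scene stay as the last step left them, time stands still between calls to the robot, and variables do not carry over. Pictures are saved under pics/ and viewed, and the job is handed in when it is done.

Besides the shell and the picture viewer there is one more tool, called after "Emit:" in YAML: its name, and indented under it one key for each argument. jog_arm: Moves the arm, as the interface text tells. Its arguments: {"type":"object","properties":{"series":{"type":"array","items":{"type":"array","items":{"type":"number"}}},"force":{"type":"number"}},"required":["series"]}

```bash
ls; mkdir -p pics; cat > h.py <<'E'
import numpy as np, cv2
from scipy.spatial.transform import Rotation as R
from station import manip
def cam(n):
    c=manip.camera_info(n); q=np.array(c["attitude"],float)
    Rm=R.from_quat([q[1],q[2],q[3],q[0]]).as_matrix() if q.size==4 else q.reshape(3,3)
    return np.array(c["K"]),np.array(c["xyz"]),Rm,c
def cloud(n,d):
    K,t,Rm,_=cam(n); v,u=np.mgrid[0:d.shape[0],0:d.shape[1]]
    p=np.stack([(u-K[0,2])/K[0,0]*d,-(v-K[1,2])/K[1,1]*d,-d],-1)
    return p@Rm.T+t
def proj(n,P):
    K,t,Rm,_=cam(n); c=(np.atleast_2d(P)-t)@Rm
    return np.stack([K[0,2]+K[0,0]*c[:,0]/-c[:,2],K[1,2]+K[1,1]*-c[:,1]/-c[:,2]],-1)
def find(t,n):
    K,tt,Rm,_=cam(n)
    return [(round(r["score"],2),(Rm@np.array(r["location"])+tt).round(0).tolist()) for r in manip.look_for(t,n)]
def snap(n,name):
    im,d=manip.grab_frame(n); cv2.imwrite(f"pics/{name}.png",im); np.savez(f"pics/{name}.npz",im=im,d=d); return im,d
E
python3 - <<'E'
from h import *
for n in("side","top"):
    snap(n,n+"0"); print(cam(n)[3])
    for t in("block_mid","cooler","lid","lid_edge","lid_hinge","plate","vial_a","beaker","dish","tips","tweezers"):
        print(n,t,find(t,n))
print(manip.observe())
E
```

```text
pics
{'K': array([[368.35973018,   0.        , 250.81656433],
       [  0.        , 368.35973018, 191.18268922],
       [  0.        ,   0.        ,   1.        ]]), 'xyz': array([ 350.76922944, -595.04430099,  775.38533753]), 'attitude': array([ 0.92780989,  0.33858254, -0.05369614, -0.14713056])}
side block_mid [(0.91, [309.0, -205.0, 31.0]), (0.64, [359.0, 97.0, 34.0]), (0.57, [604.0, -172.0, 48.0])]
side cooler [(0.61, [519.0, 186.0, 113.0])]
side lid [(0.6, [539.0, 187.0, 263.0])]
side lid_edge [(0.84, [543.0, 195.0, 265.0])]
side lid_hinge [(0.81, [541.0, 192.0, 260.0])]
side plate [(0.85, [571.0, -159.0, 6.0]), (0.37, [606.0, -171.0, 50.0])]
side vial_a [(0.8, [739.0, -154.0, 51.0]), (0.51, [723.0, -24.0, 45.0])]
side beaker [(0.8, [710.0, 142.0, 55.0]), (0.43, [540.0, 193.0, 261.0])]
side dish [(0.9, [474.0, -431.0, 22.0])]
side tips [(0.64, [655.0, -441.0, 66.0]), (0.22, [537.0, 195.0, 260.0])]
side tweezers [(0.93, [481.0, -339.0, 0.0])]
{'K': array([[411.14010475,   0.        , 258.49983936],
       [  0.        , 411.14010475, 192.99824745],
       [  0.        ,   0.    
[... 788 characters left out ...]
k': 1.2, 'q': array([ 1.07768426e+00,  3.78910631e-01,  1.73422212e+00,  3.46631872e-05,
        1.02855097e+00, -3.33267641e-02]), 'joint_velocities': array([ 4.70971779e-04, -1.25460088e-03, -2.77426029e-03,  4.51549497e-05,
       -3.07783316e-04, -2.77470538e-05]), 'joint_efforts': array([ 5.18218279e-03, -7.63647652e+01, -4.34793091e+01,  6.53843768e-02,
        3.86797520e-02,  5.30415878e-05]), 'ee_pos': array([310.63645801, 627.28260747, 213.91335164]), 'eef_rot': array([-0.6007783 ,  0.60079223,  0.37287041, -0.3729367 ]), 'contact_force': array([-0.80861422, -0.19714616, -0.06131471]), 'wrist_torque': array([-0.01800903, -0.01216853,  0.02385521]), 'finger_gap': 1.0001861620525732}
```

View pics/side0.png

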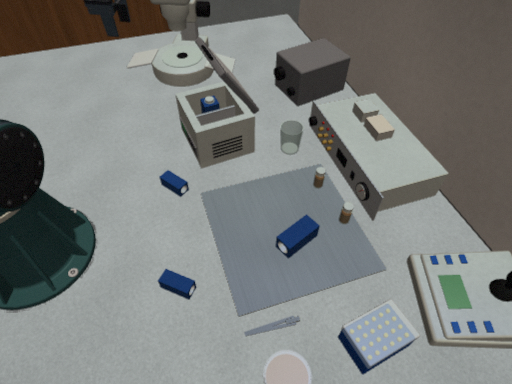

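View pics/top0.png

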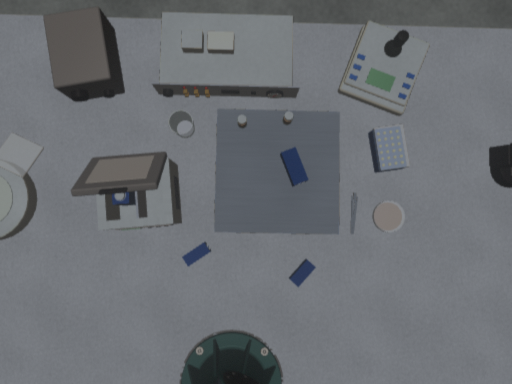

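```bash
python3 - <<'E'
from h import *
im=np.load("pics/side0.npz")["im"]; a=cv2.resize(im[205:265,265:330],None,fx=6,fy=6,interpolation=cv2.INTER_CUBIC)
b=cv2.resize(im[30:170,165:265],None,fx=3.5,fy=3.5,interpolation=cv2.INTER_CUBIC)
h=max(a.shape[0],b.shape[0]); o=np.zeros((h,a.shape[1]+b.shape[1],3),np.uint8); o[:a.shape[0],:a.shape[1]]=a;o[:b.shape[0],a.shape[1]:]=b
cv2.imwrite("pics/zoom0.png",o)
d=np.load("pics/top0.npz")["d"];P=cloud("top",d).reshape(-1,3);ok=d.reshape(-1)>0;P=P[ok]
m=(abs(P[:,0]-608)<90)&(abs(P[:,1]+163)<90)&(P[:,2]>43)&(P[:,2]<60);q=P[m]
print("block",m.sum(),q[:,2].mean(),cv2.minAreaRect(q[:,:2].astype(np.float32)))
m=(abs(P[:,0]-520)<160)&(abs(P[:,1]-253)<160)&(P[:,2]>126)&(P[:,2]<142);q=P[m]
print("cooler rim",m.sum(),q[:,2].mean(),cv2.minAreaRect(q[:,:2].astype(np.float32)))
for n in("top","side"):
  d=np.load(f"pics/{n}0.npz")["d"];P=cloud(n,d).reshape(-1,3);P=P[d.reshape(-1)>0]
  m=(abs(P[:,0]-550)<160)&(abs(P[:,1]-253)<160)&(P[:,2]>155);q=P[m]
  c=q.mean(0);print(n,"lid",m.sum(),c,np.linalg.svd(q-c,full_matrices=False)[2][2],q.min(0),q.max(0))
  top=q[q[:,2]>q[:,2].max()-12]; print(top.mean(0),top.min(0),top.max(0))
E
```

```text
block 568 50.099420390551714 ((609.6614379882812, -164.89097595214844), (99.96553802490234, 44.56242370605469), 22.5831356048584)
cooler rim 1461 135.7056309327534 ((518.4306640625, 255.74398803710938), (169.61639404296875, 191.9166259765625), 5.9679274559021)
top lid 3087 [557.04051359 255.72216971 242.76921841] [-0.80700354 -0.07723086 -0.58547475] [502.28505822 161.88061841 155.0951288 ] [624.3700027  355.71939756 306.66674849]
[513.32649004 253.54461557 300.32032547] [506.72863893 225.21016787 294.80775896] [523.1997936  285.98458937 306.66674849]
side lid 893 [546.24659119 213.65590788 250.21194261] [0.80833513 0.04803467 0.58675974] [497.7556737  159.83863999 155.12576091] [619.03144749 347.87891383 302.700471  ]
[512.35344776 246.60926675 296.77758706] [501.91704953 163.60680431 290.7032197 ] [528.44215944 329.02632652 302.700471  ]
```

View pics/zoom0.png

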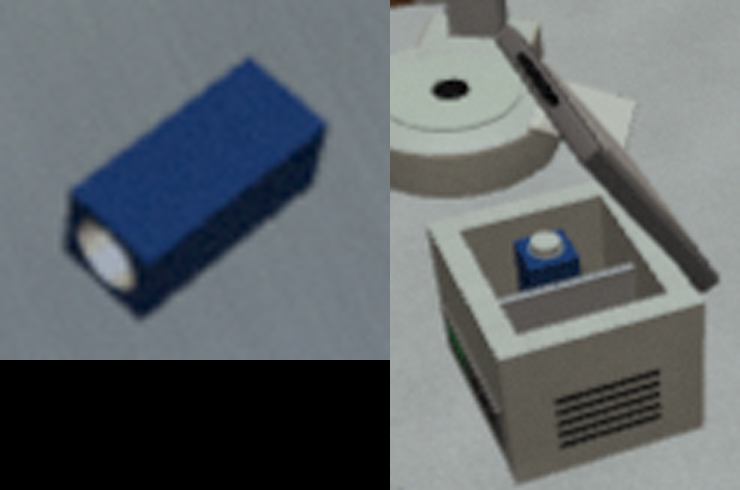

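```bash
python3 - <<'E'
from h import *
print([a for a in dir(manip) if not a.startswith('_')], manip.grip_point_offset)
z=np.load("pics/side0.npz");d=z["d"];P=cloud("side",d)
print(z["im"][238:258:2,274:294:2].sum(-1)//3)
c=np.array([609.7,-164.9,27]);u=-np.array([.9233,.3840,0]);Q=(P-c)
print((Q@u)[238:258:2,274:294:2].round(0).astype(int)); print(P[238:258:2,274:294:2,2].round(0).astype(int))
print(proj("side",[c+u*50,c+u*50+[0,0,15],c-u*50]))
q=manip.observe()["eef_rot"];print(R.from_quat([*q[1:],q[0]]).as_matrix().round(3))
E
```

```text
['PlanningError', 'camera_info', 'grab_frame', 'grip_point_offset', 'hand_in', 'look_for', 'observe'] 18.8
[[124  79  50  61  62  65  60  62  63  62]
 [124  73  25  42  63  63  63  61  63  61]
 [125  62  55  77  47  59  61  59  61  61]
 [124  46 110 142 146  48  61  60  62  63]
 [123  46  71 163 168 145  43  60  64  56]
 [121 111  45 147 172 170  89  36  45  25]
 [121 122 119  72 165 165 122  26  29  30]
 [122 121 122 120  69 129 110  25  28  26]
 [121 122 122 122 119  57  28  29  25  45]
 [120 122 122 123 122 123  71  26  54 114]]
[[ 37  52  51  47  45  41  37  35  29  26]
 [ 41  53  52  52  48  45  40  36  33  29]
 [ 45  52  51  53  52  48  45  42  36  34]
 [ 48  51  51  45  53  52  48  44  42  38]
 [ 52  52  51  47  42  53  53  50  45  41]
 [ 57  53  52 404  45  41  52  51  48  41]
 [ 61  56  52  51  48  45  51  51  49  40]
 [ 64  61  56  54  53  50  48  52  47  39]
 [ 68  65  61  57  53  53  52  53  45  37]
 [ 71  67  64  60  58  53  52  52  44  40]]
[[  5  44  50  49  50  50  49  52  48  49]
 [  6  38  43  50  50  50  48  47  48  47]
 [  6  29  34  45  51  50  50  50  47  48]
 [  3  19  25  20  44  50  49  48  50  50]
 [  4  12  18  17  15  44  51  51  49  48]
 [  6   6  11 775  13  12  42  48  48  41]
 [  7   4   4   9  10  12  32  40  41  31]
 [  5   6   3   6  12  15  17  33  30  21]
 [  5   6   5   6   4  12  18  28  17  10]
 [  5   3   5   4   7   4   9  17   7   6]]
[[282.77518935 247.60525116]
 [283.20408403 244.20052027]
 [312.08328798 224.81645973]]
[[ 0.444 -0.    -0.896]
 [ 0.896 -0.     0.444]
 [-0.    -1.     0.   ]]
```

```bash
cat >> h.py <<'E'
def cur():
    o=manip.observe(); q=o["eef_rot"]; return np.array(o["ee_pos"]),R.from_quat([*q[1:],q[0]]),o
def row(pos,Rt,base=None):
    p,Rc=base if base else cur()[:2]
    rv=(Rc.inv()*Rt).as_rotvec(degrees=True)/6; s=Rc.inv().apply(np.array(pos)-p)/40
    return np.r_[rv,s].round(2).tolist()
def down(az): # tool y down, tool x at azimuth az deg
    a=np.radians(az); x=[np.cos(a),np.sin(a),0]; y=[0,0,-1]; return R.from_matrix(np.array([x,y,np.cross(x,y)]).T)
Hg=np.array([605,264.8,136.]); rr=np.array([.9946,.104,0]); zz=np.array([0,0,1.])
def lidpt(th,s,off,half=16):
    return Hg+s*(-np.cos(th)*rr+np.sin(th)*zz)+(19+off)*(np.sin(th)*rr+np.cos(th)*zz)+half*rr
E
python3 - <<'E'
from h import *
for n in("top","side"):
    d=np.load(f"pics/{n}0.npz")["d"];P=cloud(n,d)[d>0]
    m=(P[:,1]>400)&(P[:,2]>60); q=P[m]
    for x0 in range(250,900,50):
        s=q[(q[:,0]>=x0)&(q[:,0]<x0+50)]
        if len(s)>5: print(n,x0,len(s),s.min(0).round(),s.max(0).round())
print("t", [lidpt(t,160,o).round().tolist() for t,o in((.945,60),(.945,20),(.945,0),(0,0))])
t=lidpt(.945,60,0); 
print(row([310,627,370],down(63.66)),row([*lidpt(.945,160,60)[:2],370],down(6)),row(lidpt(.945,160,25),down(6)))
E
```

```text
top 400 15 [422. 585.  60.] [448. 633.  63.]
top 450 95 [453. 574.  60.] [500. 636.  65.]
top 500 103 [500. 574.  60.] [549. 638.  64.]
top 550 252 [551. 558.  60.] [600. 641.  71.]
top 600 109 [600. 577.  60.] [634. 644.  67.]
top 750 394 [773. 403.  61.] [800. 473. 141.]
top 800 626 [800. 400.  60.] [850. 481. 142.]
top 850 638 [850. 400. 131.] [900. 492. 142.]
side 250 530 [250. 531.  61.] [ 300. 1233.  337.]
side 300 353 [300. 530. 213.] [348. 682. 336.]
side 350 79 [359. 657.  60.] [400. 745.  68.]
side 400 83 [400. 632.  60.] [449. 751. 279.]
side 450 503 [450. 610.  60.] [500. 813. 282.]
side 500 438 [500. 603.  60.] [550. 804. 282.]
side 550 447 [550. 560.  60.] [600. 812. 213.]
side 600 129 [600. 648.  60.] [636. 783. 204.]
side 750 311 [769. 400.  61.] [800. 470. 140.]
side 800 192 [800. 400.  66.] [850. 480. 138.]
side 850 206 [850. 401. 132.] [900. 490. 138.]
t [[591.0, 263.0, 312.0], [559.0, 260.0, 289.0], [543.0, 258.0, 277.0], [462.0, 250.0, 155.0]]
[-0.0, -0.0, -0.0, -0.01, -3.9, 0.01] [0.0, 9.61, -0.0, -5.04, -3.9, -10.33] [0.0, 9.61, -0.0, -5.42, -1.94, -9.73]
```

Emit:
jog_arm:
  series:
    - [0,0,0,0,-2,0,0]
    - [0,0,0,0,-4,0,0]
    - [0,0,0,0,-4,0,0]
    - [0,0,0,0,-4,0,0]
    - [0,2,0,-1,-4,-2,0]
    - [0,4,0,-2,-4,-4,0]
    - [0,6,0,-3,-4,-6,0]
    - [0,8,0,-4,-4,-8,0]
    - [0,9.6,0,-5,-4,-10.3,0]
    - [0,9.6,0,-5,-4,-10.3,0]
    - [0,9.6,0,-5,-4,-10.3,0]
    - [0,9.6,0,-5,-4,-10.3,0]
    - [0,9.6,0,-5,-4,-10.3,0]
    - [0,9.6,0,-5,-4,-10.3,0]
    - [0,9.6,0,-5,-4,-10.3,0]
    - [0,9.6,0,-5,-4,-10.3,0]
    - [0,9.6,0,-5,-4,-10.3,0]
  force: 20

```text
clock: 2.62
ee_pos: [592.0, 263.6, 373.7]
eef_rot: [-0.706, 0.706, 0.036, -0.036]
contact_force: [0.3, 0.7, 0.1]
finger_gap: 0.006
```

```bash
python3 - <<'E'
from h import *
p,Rc,o=cur();print(o["clock"],p,Rc.as_matrix().round(3).tolist(),o["q"],o["contact_force"],o["finger_gap"])
print(row(lidpt(.945,160,25),down(6)))
for th in np.arange(.945,-.05,-.1): print(round(th,2),row(lidpt(th,160,-2),down(6)))
print(row(lidpt(0,160,-3),down(6)))
E
```

```text
2.6167 [592.00527061 263.63472157 373.72073514] [[0.995, -0.0, -0.103], [0.103, -0.0, 0.995], [-0.0, -1.0, -0.0]] [3.82988026e-01 1.52736223e-01 1.72158575e+00 2.46705508e-05
 1.26759444e+00 2.80293506e-01] [0.28663616 0.74514991 0.050083  ] 0.005634715451568606
[0.0, -0.02, -0.0, -0.72, 2.06, -0.01]
0.94 [0.0, -0.02, -0.0, -1.27, 2.45, -0.01]
0.84 [0.0, -0.02, -0.0, -1.61, 2.67, -0.01]
0.74 [0.0, -0.02, -0.0, -1.93, 2.92, -0.01]
0.64 [0.0, -0.02, -0.0, -2.21, 3.2, -0.01]
0.55 [0.0, -0.02, -0.0, -2.47, 3.51, -0.01]
0.45 [0.0, -0.02, -0.0, -2.7, 3.84, -0.01]
0.35 [0.0, -0.02, -0.0, -2.89, 4.19, -0.01]
0.25 [0.0, -0.02, -0.0, -3.05, 4.56, -0.01]
0.15 [0.0, -0.02, -0.0, -3.17, 4.95, -0.01]
0.05 [0.0, -0.02, -0.0, -3.25, 5.34, -0.01]
[0.0, -0.02, -0.0, -3.27, 5.54, -0.01]
```

Emit:
jog_arm:
  series:
    - [0,0,0,0,1,0,0]
    - [0,0,0,-0.3,2,0,0]
    - [0,0,0,-0.72,2.06,0,0]
    - [0,0,0,-1.0,2.25,0,0]
    - [0,0,0,-1.27,2.45,0,0]
    - [0,0,0,-1.45,2.56,0,0]
    - [0,0,0,-1.61,2.67,0,0]
    - [0,0,0,-1.77,2.8,0,0]
    - [0,0,0,-1.93,2.92,0,0]
    - [0,0,0,-2.07,3.06,0,0]
    - [0,0,0,-2.21,3.2,0,0]

```text
clock: 3.53
ee_pos: [502.8, 256.0, 245.6]
eef_rot: [0.706, -0.706, -0.037, 0.037]
contact_force: [0.6, 0.5, 1.6]
finger_gap: 0.004
```

Emit:
jog_arm:
  series:
    - [0,0,0,-0.26,0.31,0,0]
    - [0,0,0,-0.38,0.48,0,0]
    - [0,0,0,-0.49,0.64,0,0]
    - [0,0,0,-0.59,0.81,0,0]
    - [0,0,0,-0.68,0.99,0,0]
    - [0,0,0,-0.76,1.18,0,0]
    - [0,0,0,-0.84,1.36,0,0]
    - [0,0,0,-0.9,1.55,0,0]
    - [0,0,0,-0.96,1.75,0,0]
    - [0,0,0,-1.0,1.95,0,0]
    - [0,0,0,-1.03,2.14,0,0]
    - [0,0,0,-1.06,2.25,0,0]
    - [0,0,0,-1.06,2.25,0,0]

```text
clock: 4.62
ee_pos: [460.9, 251.4, 155.5]
eef_rot: [-0.706, 0.706, 0.037, -0.038]
contact_force: [0.7, 0.3, -0.2]
finger_gap: 0.006
```

```bash
python3 - <<'E'
from h import *
im,_=snap("side","side1"); snap("top","top1")
cv2.imwrite("pics/zoom1.png",cv2.resize(im[20:190,130:300],None,fx=3.5,fy=3.5))
print(cur()[2])
E
```

```text
{'clock': 4.7167, 'q': array([ 4.54890336e-01,  1.88920738e-01,  2.11448561e+00, -4.90569307e-05,
        8.38265964e-01,  3.49281859e-01]), 'joint_velocities': array([ 5.68403711e-07, -1.03677070e-03, -6.57236244e-04,  7.94541053e-04,
       -1.87227241e-03, -5.04392375e-04]), 'joint_efforts': array([ 2.52494356e-02, -5.35937083e+01, -3.69265616e+01,  5.53520175e-02,
        4.51963814e-02,  2.72574754e-03]), 'ee_pos': array([461.09883422, 251.45053773, 155.66409334]), 'eef_rot': array([-0.7060977 ,  0.70614348,  0.0373116 , -0.03735334]), 'contact_force': array([ 0.18835974,  0.12422367, -0.35153933]), 'wrist_torque': array([-0.09668043,  0.08639445, -0.03400675]), 'finger_gap': 0.003608667945864927}
```

View pics/zoom1.png

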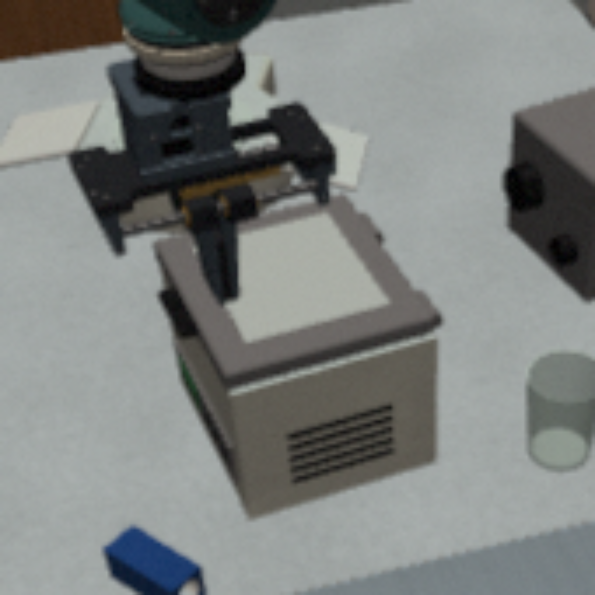

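The lid is nearly shut: the fingertips rest on it near its front edge and a thin light seam shows. I'll press on until the force rises.

Emit:
jog_arm:
  series:
    - [0,0,0,0,0.03,0,0]
    - [0,0,0,0,0.06,0,0]
    - [0,0,0,0,0.08,0,0]
    - [0,0,0,0,0.08,0,0]

```text
clock: 5.05
ee_pos: [461.3, 251.6, 154.9]
eef_rot: [-0.706, 0.706, 0.037, -0.038]
contact_force: [-16.6, -7.5, 42.7]
finger_gap: 0.002
```

Firm stop at z 154.9, so the lid is shut. Backing off and heading for the block.

Emit:
jog_arm:
  series:
    - [0,0,0,0,-0.5,0,0]
    - [0,0,0,0,-1.5,0,0]
    - [0,0,0,0,-3,0,0]
    - [0,0,0,0,-4,0,0]
    - [0,0,0,0,-4,0,0]

```text
clock: 5.47
ee_pos: [462.6, 252.2, 318.3]
eef_rot: [0.707, -0.705, -0.039, 0.035]
contact_force: [-0.4, -0.5, 1.2]
finger_gap: 0.003
```

```bash
python3 - <<'E'
from h import *
snap("top","top2"); im,_=snap("side","side2")
d=np.load("pics/top2.npz")["d"];P=cloud("top",d)[d>0]
m=(abs(P[:,0]-520)<110)&(abs(P[:,1]-255)<120)&(P[:,2]>120)&(P[:,2]<170);q=P[m]
A=np.c_[(q-Hg)@rr,np.ones(len(q)),q[:,1]-255];print("lid slope",np.linalg.lstsq(A,q[:,2],rcond=None)[0],np.percentile(q[:,2],[5,50,95]))
m=(abs(P[:,0]-608)<90)&(abs(P[:,1]+163)<90)&(P[:,2]>43)&(P[:,2]<60);q=P[m]
print("block",m.sum(),cv2.minAreaRect(q[:,:2].astype(np.float32)))
cv2.imwrite("pics/zoom2.png",cv2.resize(im[20:190,130:300],None,fx=3.5,fy=3.5))
p,Rc,o=cur();print(p,o["q"],o["contact_force"])
c=np.array([609.7,-164.9]);u=-np.array([.9233,.3840]); g=c-6*u
t=g[0],g[1]
print(row([*t,320],down(-67.4)))
b=(np.array([*t,320]),down(-67.4)); print(row([*t,27-18.8],down(-67.4),b))
E
```

```text
lid slope [-1.55104016e-02  1.55097239e+02  3.11216682e-02] [142.98975205 156.98152946 160.67066439]
block 565 ((609.7412109375, -165.00308227539062), (99.97994232177734, 44.515586853027344), 22.158498764038086)
[462.56713112 252.19218553 316.48852467] [ 4.54911990e-01 -1.84450821e-02  2.00833007e+00 -3.57004119e-07
  1.14538180e+00  3.49236635e-01] [ 0.16132909  0.42491135 -0.55802258]
[-0.05, 12.24, 0.04, 2.7, -0.09, -10.71]
[0.0, 0.0, 0.0, 0.0, 7.8, -0.0]
```

View pics/zoom2.png

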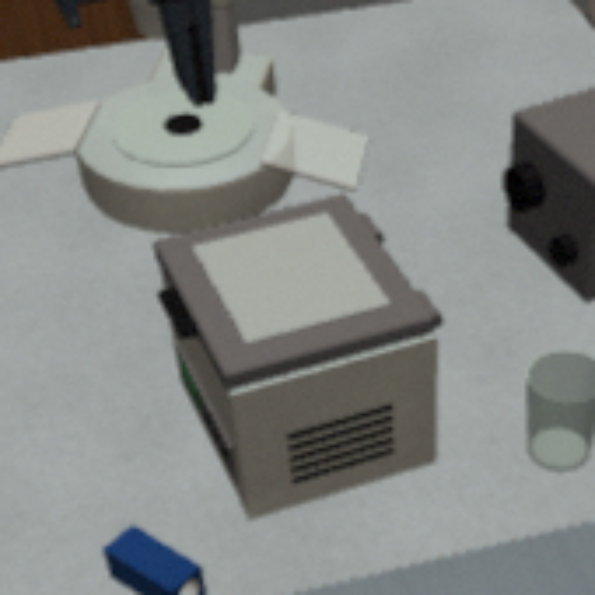

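Emit:
jog_arm:
  series:
    - [0,1,0,0.3,0,-0.9,0.3]
    - [0,2.1,0,0.5,0,-1.8,1]
    - [0,3.2,0,0.7,0,-2.7,1]
    - [0,4.3,0,0.9,0,-3.6,1]
    - [0,5.4,0,1.2,0,-4.5,1]
    - [0,6.5,0,1.4,0,-5.4,1]
    - [0,7.6,0,1.7,0,-6.4,1]
    - [0,8.7,0,1.9,0,-7.4,1]
    - [0,9.8,0,2.2,0,-8.4,1]
    - [0,10.9,0,2.4,0,-9.4,1]
    - [0,12,0,2.6,0,-10.3,1]
    - [0,12.25,0,2.7,0,-10.7,1]
    - [0,12.25,0,2.7,0,-10.7,1]
    - [0,12.25,0,2.7,0,-10.7,1]
    - [0,12.25,0,2.7,0,-10.7,1]
    - [0,12.25,0,2.7,0,-10.7,1]

```text
clock: 6.9
ee_pos: [613.2, -161.5, 312.4]
eef_rot: [-0.589, 0.589, -0.392, 0.392]
contact_force: [-0.0, -0.1, -0.2]
finger_gap: 0.997
```

```bash
python3 - <<'E'
from h import *
d=np.load("pics/top2.npz")["d"];P=cloud("top",d)[d>0]
a=(P-Hg)@rr; b=(P-Hg)@np.array([-rr[1],rr[0],0])
m=(a>-160)&(a<-15)&(abs(b)<85)&(P[:,2]>140)
A=np.c_[a,np.ones(len(a)),b][m]; print("lid slope",m.sum(),np.linalg.lstsq(A,P[m][:,2],rcond=None)[0])
p,Rc,o=cur();print(o["clock"],p,o["q"],o["contact_force"],o["finger_gap"])
c=np.array([609.7,-164.9]);u=-np.array([.925,.3805]); t=c-6*u
print(row([*t,100],down(-67.6)),row([*t,10],down(-67.6)))
E
```

```text
lid slope 8076 [-3.15321621 69.60688653 -0.16498718]
6.9 [ 613.22123786 -161.53084038  312.35051499] [-2.94361564e-01  1.76660850e-01  1.80511445e+00  1.22614981e-04
  1.16042508e+00  8.80576397e-01] [-0.01423702 -0.13467909 -0.15596591] 0.9970946360894829
[0.0, 0.05, -0.0, 0.05, 5.31, 0.04] [0.0, 0.05, -0.0, 0.05, 7.56, 0.04]
```

Emit:
jog_arm:
  series:
    - [0,0,0,0.05,1,0.04,1]
    - [0,0,0,0.05,2,0.04,1]
    - [0,0,0,0.05,3,0.04,1]
    - [0,0,0,0.05,4,0.04,1]
    - [0,0,0,0.05,5,0.04,1]
    - [0,0,0,0.05,6,0.04,1]
    - [0,0,0,0.05,6.7,0.04,1]
    - [0,0,0,0.05,7.2,0.04,1]
    - [0,0,0,0.05,7.5,0.04,1]
    - [0,0,0,0.05,7.5,0.04,1]
    - [0,0,0,0.05,7.5,0.04,1]

```text
clock: 7.82
ee_pos: [616.1, -163.5, 13.3]
eef_rot: [0.588, -0.588, 0.392, -0.392]
contact_force: [0.5, 1.0, 0.7]
finger_gap: 1.0
```

```bash
python3 - <<'E'
from h import *
im,d=snap("top","top3"); im,_=snap("side","side3")
P=cloud("top",d)[d>0]
a=(P-Hg)@rr; b=(P-Hg)@np.array([-rr[1],rr[0],0])
m=(a>-160)&(a<-15)&(abs(b)<85)&(P[:,2]>130)&(P[:,2]<180)
A=np.c_[a,np.ones(len(a)),b][m]; print("lid slope",m.sum(),np.linalg.lstsq(A,P[m][:,2],rcond=None)[0])
cv2.imwrite("pics/zoom3.png",cv2.resize(im[130:300,200:400],None,fx=3.5,fy=3.5))
p,Rc,o=cur();print(p,o["q"],o["contact_force"])
E
```

```text
lid slope 3912 [-1.19905935e-03  1.57468823e+02  3.55812252e-04]
[ 616.89933484 -164.03036467   14.44520529] [-2.96392923e-01  5.66493078e-01  1.90683379e+00  7.20215171e-06
  6.65994561e-01  8.80221267e-01] [-0.4251554  -0.35250446 -0.06138263]
```

View pics/zoom3.png

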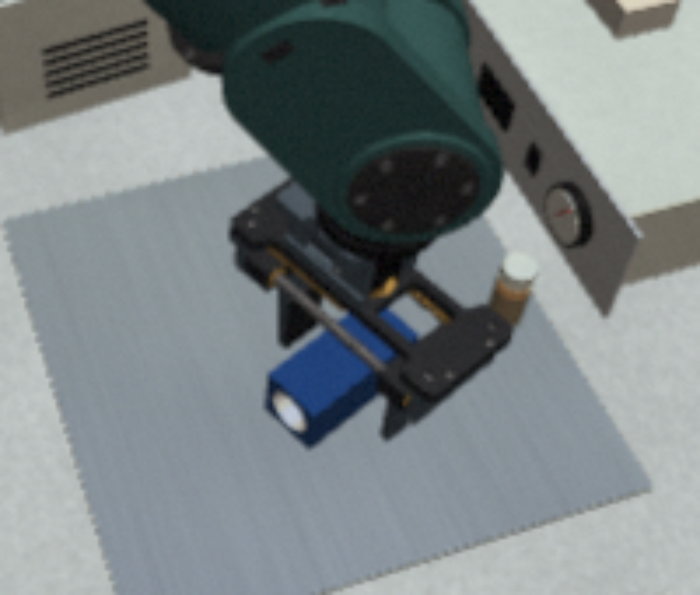

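The lid plane fits to a slope of −0.001, so it is shut. The fingers straddle the block (well end at about (290,412) in the zoom). Going slightly lower and gripping.

Emit:
jog_arm:
  series:
    - [0,0,0,0,0.1,0,1]
    - [0,0,0,0,0.1,0,0.7]
    - [0,0,0,0,0.1,0,0.5]
    - [0,0,0,0,0.1,0,0.4]
    - [0,0,0,0,0.1,0,0.3]
    - [0,0,0,0,0.1,0,0.2]
    - [0,0,0,0,0.1,0,0.2]
    - [0,0,0,0,0.1,0,0.2]
  force: 45

```text
clock: 8.58
ee_pos: [615.8, -164.0, 8.7]
eef_rot: [-0.588, 0.588, -0.393, 0.393]
contact_force: [-0.1, 0.3, 0.1]
finger_gap: 0.522
```

Emit:
jog_arm:
  series:
    - [0,0,0,0,-0.2,0,0.2]
    - [0,0,0,0,-0.6,0,0.2]
    - [0,0,0,0,-1.2,0,0.2]
    - [0,0,0,0,-2,0,0.2]
    - [0,0,0,0,-3,0,0.2]
    - [0,0,0,0,-4,0,0.2]
    - [0,0,0,0,-5,0,0.2]
    - [0,0,0,0,-6,0,0.2]
    - [0,0,0,0,-7,0,0.2]
    - [0,0,0,0,-8,0,0.2]
    - [0,0,0,0,-9,0,0.2]
    - [0,0,0,0,-9.5,0,0.2]
    - [0,0,0,0,-9.5,0,0.2]
    - [0,0,0,0,-9.5,0,0.2]

```text
clock: 9.75
ee_pos: [615.5, -163.9, 388.8]
eef_rot: [0.588, -0.588, 0.392, -0.393]
contact_force: [-0.7, 0.5, -6.5]
finger_gap: 0.482
```

```bash
python3 - <<'E'
from h import *
p,Rc,o=cur();print(o["clock"],p,o["q"],o["contact_force"],o["wrist_torque"],o["finger_gap"])
# planar kinematics fit
D=[([1.07768,.378911,1.734222,1.028551],[310.636,627.283,213.913]),([.382988,.152736,1.721586,1.267594],[592.005,263.635,373.721]),
([.45489,.188921,2.114486,.838266],[461.1,251.45,155.66]),([.454912,-.018445,2.00833,1.145382],[462.567,252.192,316.489]),([-.294362,.176661,1.805114,1.160425],[613.22,-161.53,312.35]),([-.296393,.566493,1.906834,.665995],[616.9,-164.03,14.445]),
(o["q"][[0,1,2,4]],p)]
A=[];y=[]
for q,t in D:
    r=t[0]*np.cos(q[0])+t[1]*np.sin(q[0]); l=-t[0]*np.sin(q[0])+t[1]*np.cos(q[0])
    s2,c2=np.sin(q[1]),np.cos(q[1]);a=q[1]+q[2]
    # unknown a0,L1,L2,e(elbow offset), h-Lt
    A.append([1,s2,np.sin(a),-np.cos(a),0]);y.append(r);A.append([0,c2,np.cos(a),np.sin(a),1]);y.append(t[2]);print("lat",round(l,1))
s=np.linalg.lstsq(np.array(A),np.array(y),rcond=None);print(s[0].round(1),s[1],s[3])
E
```

```text
9.75 [ 615.52315295 -163.90969491  388.84008623] [-2.96835543e-01  1.22988196e-01  1.72861438e+00 -1.39045189e-05
  1.28923633e+00  8.80287377e-01] [-0.74835707  0.48370246 -6.54709558] [ 0.00404624  0.16569519 -0.07265474] 0.48192355298031375
lat 23.3
lat 23.3
lat 23.3
lat 23.3
lat 23.3
lat 23.3
lat 23.3
[ 6.000e-01  5.482e+02  6.033e+02 -3.970e+01  5.010e+01] [1.9791141] [4.55791535 3.72052966 0.4030004  0.39706302 0.25099474]
```

```bash
cat > kin.py <<'E'
import numpy as np
from scipy.optimize import least_squares
from scipy.spatial.transform import Rotation as R
L1,L2,e,hL,a0,lat=548.2,603.3,-39.7,50.1,.6,23.3
LO=np.array([-2.77,-.74,0,-1.06,.31,-3.08]);HI=np.array([2.77,2.19,2.66,4.2,2.87,3.08])
Lt=350.
def fk(q,Lt=None):
    Lt=Lt or globals()["Lt"]
    a=q[1]+q[2]
    F=R.from_euler("ZYZYZ",[q[0],a,q[3],q[4],q[5]]).as_matrix()
    T=np.c_[-F[:,0],F[:,2],F[:,1]]
    w=np.array([a0+L1*np.sin(q[1])+L2*np.sin(a)-e*np.cos(a),lat,Lt+hL+L1*np.cos(q[1])+L2*np.cos(a)+e*np.sin(a)])
    w=R.from_euler("Z",q[0]).apply(w)
    return w+Lt*F[:,2],T
def ik(p,T,q0):
    f=lambda q:np.r_[(fk(q)[0]-p)/300,(fk(q)[1]-T).ravel()]
    s=least_squares(f,np.clip(q0,LO+.01,HI-.01),bounds=(LO,HI));return s.x,np.abs(s.fun).max()
def final(psi):
    y=np.array([np.cos(psi),np.sin(psi),0]);z=np.array([0,0,-1.]);return np.c_[np.cross(y,z),y,z]
E
python3 - <<'E'
from kin import *
from h import cur
p,Rc,o=cur();q=o["q"];pp,T=fk(q);print(pp-p,(T-Rc.as_matrix()).round(3).tolist())
rng=np.random.default_rng(0)
for psid in range(-180,180,30):
  best=None
  for az in(-20,):
   for rad in(500,650,800):
    for z in(400,500,650):
      pos=np.array([rad*np.cos(np.radians(az)),rad*np.sin(np.radians(az)),z])
      for k in range(6):
        x,err=ik(pos,final(np.radians(az+psid)),rng.uniform(LO,HI))
        if err<1e-3:
          m=min((x-LO).min(),(HI-x).min())
          if best is None or m>best[0]: best=(m,rad,z,x.round(2))
  print(psid,best,flush=True)
E
```

```text
Traceback (most recent call last):
  File "kin.py", line 10, in fk
    F=R.from_euler("ZYZYZ",[q[0],a,q[3],q[4],q[5]]).as_matrix()
      ~~~~~~~~~~~~^^^^^^^^^^^^^^^^^^^^^^^^^^^^^^^^^
  File "scipy/spatial/transform/_rotation.pyx", line 1413, in scipy.spatial.transform._rotation.Rotation.from_euler
ValueError: Expected axis specification to be a non-empty string of upto 3 characters, got ZYZYZ
```

```bash
sed -i 's/F=R.from_euler("ZYZYZ",\[q\[0\],a,q\[3\],q\[4\],q\[5\]\]).as_matrix()/F=(R.from_euler("ZYZ",[q[0],a,q[3]])*R.from_euler("YZ",[q[4],q[5]])).as_matrix()/' kin.py
cat > s.py <<'E'
from kin import *
from h import cur
p,Rc,o=cur();q=o["q"];pp,T=fk(q);print(pp-p,(T-Rc.as_matrix()).round(3).tolist())
rng=np.random.default_rng(0)
for psid in range(-180,180,30):
  best=None
  for az in(-20,):
   for rad in(500,650,800):
    for z in(400,500,650):
      pos=np.array([rad*np.cos(np.radians(az)),rad*np.sin(np.radians(az)),z])
      for k in range(6):
        x,err=ik(pos,final(np.radians(az+psid)),rng.uniform(LO,HI))
        if err<1e-3:
          m=min((x-LO).min(),(HI-x).min())
          if best is None or m>best[0]: best=(m,rad,z,x.round(2))
  print(psid,best,flush=True)
E
timeout 550 python3 s.py
```

```text
[ 0.22621375 -0.07032726 -0.01864458] [[-0.0, -0.0, 0.0], [-0.0, -0.0, -0.0], [0.0, 0.0, -0.0]]
-180 (np.float64(0.36228957398366823), 500, 400, array([-0.38,  0.78,  1.42, -0.05,  2.51,  1.53]))
-150 (np.float64(0.46273950283056786), 500, 400, array([-0.16,  0.74,  1.49, -0.52,  2.41,  1.17]))
-120 (np.float64(0.2144880132083299), 500, 400, array([ 0.04,  0.64,  1.69, -0.85,  2.19,  0.99]))
-90 None
-60 None
-30 (np.float64(0.13473228632342682), 800, 400, array([-0.05,  0.38,  2.13,  4.07,  1.15,  1.08]))
0 (np.float64(0.3990808720470942), 800, 500, array([-0.4 ,  0.08,  2.26,  3.07,  0.77,  1.62]))
30 (np.float64(0.5449299816996938), 800, 500, array([-0.73,  0.2 ,  2.12,  2.06,  1.1 ,  2.28]))
60 (np.float64(0.7349113136783902), 800, 400, array([-0.83,  0.58,  1.79,  1.6 ,  1.54,  2.35]))
90 (np.float64(0.7646512974981441), 650, 400, array([-0.87,  0.63,  1.69,  1.19,  1.95,  2.32]))
120 (np.float64(0.6490751801935892), 500, 400, array([-0.8 ,  0.64,  1.69,  0.78,  2.22,  2.11]))
150 (np.float64(0.4422632329989411), 500, 400, array([-0.59,  0.74,  1.49,  0.44,  2.43,  1.91]))
```

```bash
cat > s2.py <<'E'
from kin import *
from h import cur,row
p,Rc,o=cur();q=o["q"]
az=np.radians(0);pos=np.array([680*np.cos(az),680*np.sin(az),450]);T=final(az+np.radians(75))
x,err=ik(pos,T,np.array([-.4,.6,1.7,1.4,1.7,2.3]));print(x.round(2),err)
n=20
prev=Rc
for k in range(1,n+1):
    qq=q+(x-q)*k/n; pk,Tk=fk(qq);Rk=R.from_matrix(Tk)
    print(k,pk.round(),row(pk,Rk,(p,Rc)),round(np.degrees((prev.inv()*Rk).magnitude()),1));prev=Rk
E
python3 s2.py
```

```text
[-0.56  0.49  1.82  1.37  1.79  2.38] 9.81496365663285e-14
1 [ 610. -146.  376.] [0.03, 1.02, 0.78, -0.46, 0.33, 0.04] 7.7
2 [ 605. -129.  365.] [0.01, 2.04, 1.55, -0.92, 0.6, 0.09] 7.7
3 [ 601. -111.  356.] [-0.06, 3.05, 2.34, -1.37, 0.81, 0.17] 7.7
4 [598. -93. 350.] [-0.17, 4.05, 3.12, -1.8, 0.97, 0.27] 7.7
5 [596. -76. 346.] [-0.33, 5.04, 3.91, -2.21, 1.08, 0.39] 7.6
6 [595. -60. 343.] [-0.53, 6.02, 4.7, -2.6, 1.14, 0.53] 7.6
7 [596. -44. 343.] [-0.78, 6.97, 5.49, -2.95, 1.14, 0.69] 7.6
8 [597. -30. 345.] [-1.07, 7.91, 6.28, -3.27, 1.11, 0.86] 7.6
9 [600. -17. 348.] [-1.4, 8.82, 7.08, -3.55, 1.03, 1.05] 7.5
10 [604.  -5. 353.] [-1.78, 9.7, 7.87, -3.78, 0.91, 1.25] 7.5
11 [609.   5. 359.] [-2.2, 10.55, 8.68, -3.96, 0.75, 1.46] 7.4
12 [614.  13. 366.] [-2.66, 11.36, 9.48, -4.09, 0.57, 1.67] 7.4
13 [621.  19. 375.] [-3.17, 12.13, 10.29, -4.17, 0.35, 1.88] 7.3
14 [628.  23. 384.] [-3.71, 12.86, 11.1, -4.2, 0.12, 2.09] 7.2
15 [636.  25. 394.] [-4.31, 13.54, 11.91, -4.16, -0.14, 2.29] 7.2
16 [645.  25. 405.] [-4.94, 14.16, 12.72, -4.07, -0.41, 2.48] 7.1
17 [653.  22. 416.] [-5.61, 14.72, 13.54, -3.93, -0.68, 2.66] 7.0
18 [662.  17. 428.] [-6.33, 15.22, 14.35, -3.73, -0.97, 2.82] 6.9
19 [671.  10. 439.] [-7.08, 15.64, 15.17, -3.47, -1.25, 2.95] 6.8
20 [680.   0. 450.] [-7.88, 15.99, 15.98, -3.17, -1.53, 3.06] 6.7
```

Emit:
jog_arm:
  series:
    - [0,0.5,0.4,-0.2,0,0,0.2]
    - [0,1,0.8,-0.45,0,0.05,0.2]
    - [0,1.5,1.2,-0.7,0,0.07,0.2]
    - [0,2,1.55,-0.9,0,0.1,0.2]
    - [0,2.5,1.95,-1.15,0,0.13,0.2]
    - [-0.05,3.05,2.35,-1.35,0,0.17,0.2]
    - [-0.1,3.55,2.75,-1.6,0,0.2,0.2]
    - [-0.2,4.05,3.1,-1.8,0,0.27,0.2]
    - [-0.25,4.55,3.5,-2,0,0.33,0.2]
    - [-0.3,5,3.9,-2.2,0,0.4,0.2]
    - [-0.3,5,3.9,-2.2,0,0.4,0.2]
    - [-0.3,5,3.9,-2.2,0,0.4,0.2]

```text
clock: 10.75
ee_pos: [596.0, -76.8, 386.3]
eef_rot: [0.524, -0.386, 0.647, -0.398]
contact_force: [-0.8, -0.2, -5.3]
finger_gap: 0.48
```

```bash
python3 - <<'E'
from kin import *
from h import *
p,Rc,o=cur();q=o["q"];print(o["clock"],p,q.round(3),o["finger_gap"],o["contact_force"])
for L in(200,300,350,400,450): print(L,(fk(q,L)[0]-p).round(1))
print((fk(q)[1]-Rc.as_matrix()).round(3).tolist())
im,_=snap("side","side4");cv2.imwrite("pics/zoom4.png",cv2.resize(im,None,fx=1.5,fy=1.5))
E
```

```text
10.75 [596.03150344 -76.7659779  386.27964645] [-0.32   0.152  1.739  0.348  1.472  1.314] 0.48036164758280564 [-0.75009028 -0.18912551 -5.28118166]
200 [  5.9 -26.5  -5.6]
300 [-2.4 12.   2.5]
350 [-6.6 31.2  6.6]
400 [-10.8  50.5  10.6]
450 [-14.9  69.8  14.7]
[[0.0, -0.0, 0.0], [0.0, 0.0, 0.0], [0.0, 0.0, -0.0]]
```

View pics/zoom4.png

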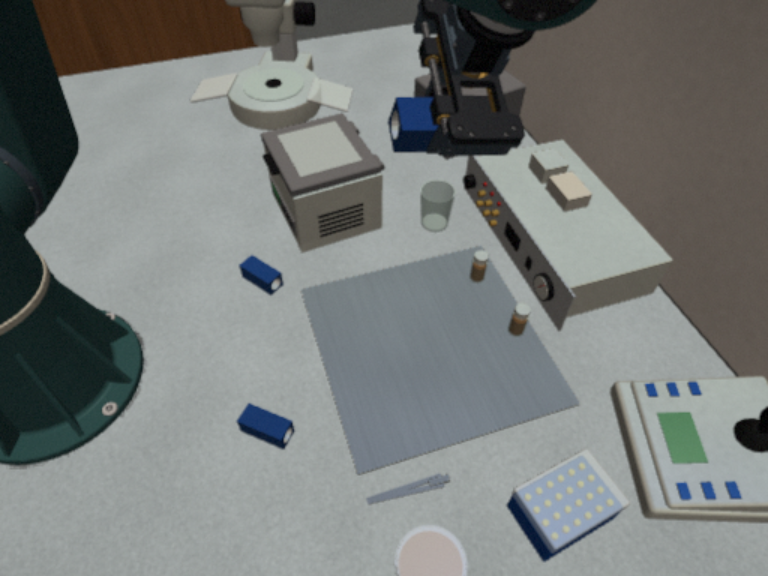

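Joint model confirmed (tool length about 269 mm). The picture shows the block held, with its well at (395,125). Continuing.

```bash
sed -i 's/^Lt=350./Lt=269./' kin.py; sed -i 's/n=20/n=15/' s2.py; python3 s2.py
```

```text
[-0.44  0.36  1.83  1.47  1.71  2.52] 9.686985380508162e-10
1 [598. -63. 384.] [-0.14, 0.97, 0.77, -0.31, 0.2, 0.02] 7.5
2 [601. -49. 382.] [-0.33, 1.93, 1.53, -0.61, 0.36, 0.05] 7.5
3 [604. -37. 382.] [-0.58, 2.89, 2.28, -0.9, 0.48, 0.1] 7.5
4 [608. -25. 384.] [-0.87, 3.84, 3.03, -1.19, 0.55, 0.16] 7.4
5 [612. -15. 386.] [-1.21, 4.78, 3.76, -1.46, 0.58, 0.23] 7.4
6 [617.  -6. 389.] [-1.6, 5.7, 4.48, -1.72, 0.58, 0.32] 7.4
7 [623.   1. 394.] [-2.04, 6.61, 5.19, -1.95, 0.53, 0.42] 7.4
8 [629.   7. 399.] [-2.52, 7.49, 5.89, -2.16, 0.45, 0.54] 7.3
9 [636.  11. 406.] [-3.06, 8.34, 6.57, -2.34, 0.34, 0.67] 7.3
10 [643.  14. 412.] [-3.64, 9.17, 7.25, -2.49, 0.19, 0.81] 7.3
11 [650.  15. 419.] [-4.26, 9.96, 7.91, -2.6, 0.02, 0.96] 7.2
12 [657.  14. 427.] [-4.94, 10.71, 8.55, -2.67, -0.17, 1.12] 7.2
13 [665.  11. 435.] [-5.66, 11.43, 9.18, -2.71, -0.39, 1.29] 7.1
14 [672.   6. 442.] [-6.43, 12.09, 9.79, -2.71, -0.63, 1.46] 7.0
15 [680.   0. 450.] [-7.25, 12.71, 10.39, -2.66, -0.88, 1.64] 7.0
```

Emit:
jog_arm:
  series:
    - [-0.06,0.5,0.4,-0.15,0.1,0.01,0.2]
    - [-0.14,0.97,0.77,-0.31,0.2,0.02,0.2]
    - [-0.33,1.93,1.53,-0.61,0.36,0.05,0.2]
    - [-0.58,2.89,2.28,-0.9,0.48,0.1,0.2]
    - [-0.87,3.84,3.03,-1.19,0.55,0.16,0.2]
    - [-1.21,4.78,3.76,-1.46,0.58,0.23,0.2]
    - [-1.6,5.7,4.48,-1.72,0.58,0.32,0.2]
    - [-2.04,6.61,5.19,-1.95,0.53,0.42,0.2]
    - [-2.52,7.49,5.89,-2.16,0.45,0.54,0.2]
    - [-3.06,8.34,6.57,-2.34,0.34,0.67,0.2]
    - [-3.64,9.17,7.25,-2.49,0.19,0.81,0.2]
    - [-4.26,9.96,7.91,-2.6,0.02,0.96,0.2]
    - [-4.94,10.71,8.55,-2.67,-0.17,1.12,0.2]
    - [-5.66,11.43,9.18,-2.71,-0.39,1.29,0.2]
    - [-6.43,12.09,9.79,-2.71,-0.63,1.46,0.2]
    - [-6.85,12.4,10.1,-2.68,-0.75,1.55,0.2]
    - [-7.25,12.71,10.39,-2.66,-0.88,1.64,0.2]
    - [-7.25,12.71,10.39,-2.66,-0.88,1.64,0.2]
    - [-7.25,12.71,10.39,-2.66,-0.88,1.64,0.2]
    - [-7.25,12.71,10.39,-2.66,-0.88,1.64,0.2]

```text
clock: 12.47
ee_pos: [680.4, 0.3, 451.6]
eef_rot: [0.002, 0.131, 0.991, -0.001]
contact_force: [-0.5, 0.7, -5.1]
finger_gap: 0.482
```

```bash
python3 - <<'E'
from kin import *
from h import *
p,Rc,o=cur();q=o["q"];print(o["clock"],p,q.round(3),o["finger_gap"],o["contact_force"]);print(Rc.as_matrix().round(3))
print(row(p,R.from_matrix(final(np.radians(75)))))
im,_=snap("side","side5");im2,d=snap("top","top5")
u,v=proj("side",p)[0].astype(int);print(u,v);u2,v2=proj("top",p)[0].astype(int)
s=90
a=cv2.resize(im[max(v-s,0):v+s,max(u-s,0):u+s],(400,400));b=cv2.resize(im2[max(v2-s,0):v2+s,max(u2-s,0):u2+s],(400,400))
cv2.imwrite("pics/zoom5.png",np.hstack([a,b]))
P=cloud("top",d)[d>0]; g=p-18.8*Rc.as_matrix()[:,1]
m=(abs(P[:,:2]-g[:2]).max(1)<45)&(P[:,2]>g[2]-60)&(P[:,2]<g[2]+80);print(g,np.percentile(P[m][:,2],[2,10,30,50,70,90,98]))
E
```

```text
12.4667 [6.80408121e+02 2.80206099e-01 4.51592794e+02] [-0.437  0.359  1.826  1.469  1.713  2.517] 0.4821316095042664 [-0.48371288  0.65132391 -5.08591411]
[[-0.966  0.259  0.003]
 [ 0.259  0.966 -0.002]
 [-0.003 -0.001 -1.   ]]
[-0.01, 0.03, -0.0, 0.0, 0.0, 0.0]
321 26
[675.53432673 -17.87704649 451.61021439] [437.63793487 453.96997681 469.01232106 473.44154591 505.92258355
 508.57849864 509.83524209]
```

View pics/zoom5.png

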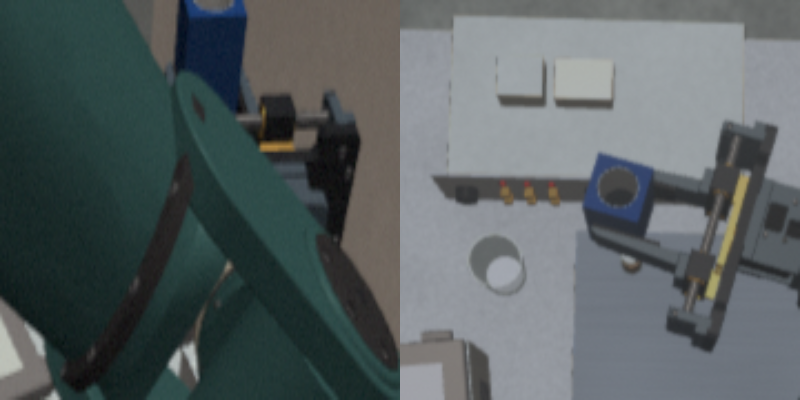

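The top view shows the dark round well facing straight up at (618,186) in the zoom, with nothing above it. Checking the tilt and the lid once more.

```bash
python3 - <<'E'
from h import *
p,Rc,o=cur()
g=p-18.8*Rc.as_matrix()[:,1]
im,d=snap("top","top6"); C=cloud("top",d);P=C[d>0]
m=(abs(P[:,:2]-g[:2]).max(1)<40)&(P[:,2]>498)&(P[:,2]<516);q=P[m]
n=np.linalg.lstsq(np.c_[q[:,:2]-q[:,:2].mean(0),np.ones(len(q))],q[:,2],rcond=None)[0];print("top plane slopes/z",len(q),n.round(3),q.mean(0).round(1))
w=(abs(P[:,:2]-q[:,:2].mean(0)).max(1)<8);print("well depth z",np.percentile(P[w][:,2],[10,50,90]))
a=(P-Hg)@rr; b=(P-Hg)@np.array([-rr[1],rr[0],0])
m=(a>-160)&(a<-15)&(abs(b)<85)&(P[:,2]>130)&(P[:,2]<180)
print("lid",m.sum(),np.linalg.lstsq(np.c_[a,np.ones(len(a)),b][m],P[m][:,2],rcond=None)[0].round(4))
for t in("vial_a","beaker","dish","tips","tweezers"): print(t,find(t,"top"))
cv2.imwrite("pics/top6v.png",im)
o=manip.observe();print(o["clock"],abs(o["joint_velocities"]).max(),o["finger_gap"])
E
```

```text
top plane slopes/z 511 [ 1.5000e-02 -5.0000e-03  5.0751e+02] [675.3 -15.3 507.5]
well depth z [  4.50008711   9.47100569 458.48955867]
lid 3931 [-2.700000e-03  1.573373e+02  4.000000e-04]
vial_a [(0.64, [724.0, -11.0, 50.0])]
beaker [(0.84, [726.0, 152.0, 42.0])]
dish [(0.79, [477.0, -467.0, 14.0])]
tips [(0.72, [479.0, -469.0, 14.0]), (0.68, [631.0, -468.0, 67.0])]
tweezers [(0.7, [628.0, -465.0, 68.0]), (0.61, [581.0, -72.0, 4.0])]
12.8667 0.00270277226561475 0.48005591892120547
```

View pics/top6v.png

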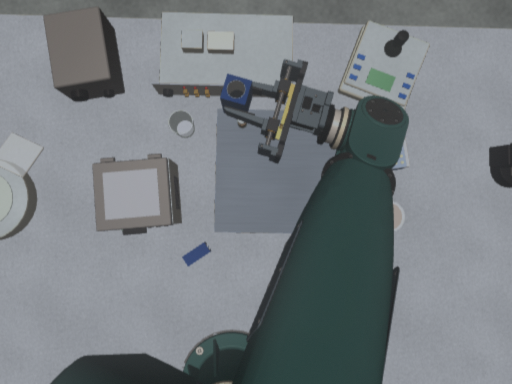

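```bash
python3 - <<'E'
from h import *
print(manip.hand_in()); o=manip.observe(); print(o["clock"],o["ee_pos"],o["finger_gap"])
E
```

```text
the job is handed in; nothing more can be done
None
the job is handed in; nothing more can be done
```

I closed the cooler lid, then picked up the large vial block and turned it well-up. I handed the job in at about 12.9 s with the gripper still holding the block.

**Lid:** I pressed it down with the closed fingers until it hit a firm stop at z = 154.9 mm. That last press reached about 43 N on the fingertips, more than I intended. If your 40 N limit counts the fingers as well as the gripper's body, this passed it. Depth fits of the lid's face afterwards came out level, with slopes of 0.001 to 0.003.

**Block:** The side view and its depth showed the well on the end nearer the robot. I gripped the block across its sides with 45 N. In the last top picture:
- The well faces up with nothing above it.
- The block's top face is at z ≈ 507 mm and within about 1° of level, so its underside is at about 407 mm.
- Some depth readings at the well, around 458 mm, match its floor.
- The arm was still and the opening was steady at 44 mm, the block's width.

**Other items:** In the last check the beaker was where it started, and the one vial the detector found was within about 13 mm of its first reading. The arm hid most of the dish, tip box and tweezers. The detector's positions for those shifted or were wrong, so I could not confirm them from that picture. The arm's path stayed well above them, and no unexpected contact force showed in the readings I took.

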